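# Sort the beam shutters by slider and colour

### The arm

A 7-joint arm with a two-finger parallel gripper is mounted at the origin on the work surface. World frame = base frame: x ahead of the robot, y to its left, z up, the work surface at z = 0. Lengths are in m, angles in rad, forces in N, time in s.
With the tool pointing down it reaches from about 0.425 to 0.8 m from the base axis. Payload 8.3 kg.
Tool frame: the origin (TCP) lies midway between the tips of the shut fingers; the grasp point (between the pads) lies 19 mm behind it; z points along the fingers, y is the line along which they close (so a half turn about z gives the same grasp; the last joint's range is limited). The gripper opens to 85 mm and grips with 20 to 120 N. Pads are 22 mm wide; open, the fingers measure 114 mm over their backs; the gripper's body (76 mm by 85 mm) begins 54 mm behind the grasp point. The pads swing forward as they close: fully open they stand 13 mm farther back than shut.
Start: joints at [1.243, 0.383, 0.016, 1.37, -0.006, 1.388, -0.046], TCP at [0.164, -0.603, 0.231] pointing down, gripper open.
Joint ranges: [-2.95, 2.95], [-0.25, 2.06], [-1.52, 1.56], [0.18, 2.33], [-1.44, 4.58], [0.02, 2.06], [-3.01, 3.01]. Speed limits (rad/s): [2.39, 2.39, 3.01, 3.01, 3.14, 3.14, 3.14].

### API

Orientations are given as a 3x3 rotation matrix whose columns are the frame's x, y, z axes.
In Python, from workcell import env, vision gives the robot as it stands. The module is installed in compiled form; this text tells all that it offers.
- The arm moves only by the shell command python3 -m handwheel 'ROWS' [FORCE]. ROWS is a JSON object whose one key "motion" holds one flat list of numbers, 7 for each row, row after row: the shift along the tool's x, y, z in m, then the turn, a rotation vector about the tool's x, y, z in rad, then the closure, from -1 (fully open) to 1 (shut). In form: {"motion": [dx, dy, dz, ax, ay, az, gripper, dx, dy, dz, ax, ay, az, gripper, ...]}. A call has 1 to 5 rows; each row is the pose to reach, as a shift and turn from the pose commanded when the call began, along the tool's axes at that moment; what a row does not reach only later rows make up. A row lasts 1/10 s, in which the tool goes at most 50 mm and 8.59 degrees, less where a joint would pass 70% of its speed; a pose out of reach is approached as far as the arm can. A call with a gripper value outside its range is refused whole. The fingers move at their own pace and stop on an object; FORCE is the grip in N (left out, the last holds). Time passes only in rows, so rows that repeat a pose let the fingers close. It gives the time, the measured TCP pose, the force, the opening and the grip force at its end, in the units of the state.
- env.sense(): the state, without advancing time (a new reading comes with each control period).
- vision.snapshot(name): name is "side" or "top" or "wrist"; returns (picture, depth): 480x640x3 uint8, red, green, blue; 480x640 float32, m along the optical axis (not along the pixel's ray), 0 where there is no reading.
- vision.camera_model(name): a dict with "mtx" (3x3 intrinsics, pixels), "D" ([k1, k2, p1, p2, k3] as OpenCV has them; the pictures are not rectified), "pose" (4x4, takes a point from camera to world coordinates); the wrist camera has in their place "mount" (4x4, takes a point from camera to tool coordinates, whose origin is the TCP and whose axes are the flange's). Camera axes: x right, y down, z forward; pixel columns grow to the right and rows downward; lengths in m; the calibration is good to about 2 mm. A picture is of the moment at which its call begins: read the wrist's pose just before it. camera_model takes no time and is no camera call.
- env.hand_in(): hands the job in; it is judged then, once.
Trained networks look in the newest picture that a camera, given by its name, has taken for a name from the list of things; names that differ only in an ending like _2 or _b are one class to them, and where a whole thing is asked for, a point or a joint stands for the part that bears it (a point fixed in the world has none). Each returns a list of dicts, best first, with "score" (0 to 1); they miss things now and then, are a little off and sometimes report something else, mostly with a low value. They report only what shows in the picture. A call takes as long as a camera call. They do not tell look-alikes from the thing itself.
- vision.masks_of(query, camera): "region" (480x640 bool, what is visible of it) and "bbox" ([left, top, right, bottom] in pixels, round what is visible of it).
- vision.landmark_of(query, camera): "centre" ([column, row] in pixels: a listed point, or the origin of a listed thing).
The state is a dict: "t": time; "joint_pos": joint angles; "qd": joint speeds; "joint_torque": joint torques, N m; "tcp_pos": TCP position; "ee_rot": TCP orientation; "wrist_force": force on the tool from outside, world axes, zero at the start; "wrist_torque": the same for the moment, N m; "opening": opening from 0.0 (shut) to 1.0 (fully open); "grasp_force": force on a finger pad.
Only numpy, scipy, OpenCV 4.12 (cv2) and the standard library are available. Lean on these libraries where they do the work, as an engineer would, in place of code of your own. Each camera call takes 0.05 s, during which the arm holds its last target. There are 200 camera calls.

### The job

Set out the four shutter blocks for the next measurement: stand each block whose slider is pulled out in the middle of the silver plate edged in its label's colour, with its length lined up with the plate's length (either way round), and put each block whose slider is pushed in away in the tray of its label's colour, standing flat on the tray's floor near its middle. Leave the two blue-capped sample tubes standing where they are.

Things in the scene. Friction and masses are not known exactly. Their poses are not given: they have to be found in the camera images.
- red_out: loose light-grey block, red top label, slider pulled out: 60 mm long (x), 34 wide (y), 36 high, 0.15 to 0.27 kg, on the black breadboard. Origin: centre of underside; z up; x points to the end with the steel slider and its brass grip, now 37 to 43 mm past the end face (blade showing). Grip from above across the 34 mm, upper half. Slider: stiff (3 N), 12 to 28 mm above underside.
- red_in: loose light-grey block, red top label, slider pushed in: 60 mm long (x), 34 wide (y), 36 high, 0.15 to 0.27 kg, on the black breadboard. Origin: centre of underside; z up; x points to the end with the steel slider and its brass grip, now 9 to 13 mm past the end face (no long blade showing). Grip from above across the 34 mm, upper half. Slider: stiff (3 N), 12 to 28 mm above underside.
- red_plate: fixed flat aluminium mounting plate with a painted red border, 110 mm (its x) by 70 mm (its y), 8 mm thick, no rim. Origin: centre of its underside, so its top is 8 mm above the origin. It stands on the breadboard; x along its long side.
- red_tray: fixed shallow open red plastic tray, outside 120 mm (its x) by 95 mm (its y), 14 mm high, walls and floor 4 mm. Origin: centre of its underside, so the inner floor is 4 mm above the origin, the rim 14 mm. It stands on the breadboard.
- green_out: loose light-grey block, green top label, slider pulled out: 60 mm long (x), 34 wide (y), 36 high, 0.15 to 0.27 kg, on the black breadboard. Origin: centre of underside; z up; x points to the end with the steel slider and its brass grip, now 37 to 43 mm past the end face (blade showing). Grip from above across the 34 mm, upper half. Slider: stiff (3 N), 12 to 28 mm above underside.
- green_in: loose light-grey block, green top label, slider pushed in: 60 mm long (x), 34 wide (y), 36 high, 0.15 to 0.27 kg, on the black breadboard. Origin: centre of underside; z up; x points to the end with the steel slider and its brass grip, now 9 to 13 mm past the end face (no long blade showing). Grip from above across the 34 mm, upper half. Slider: stiff (3 N), 12 to 28 mm above underside.
- green_plate: fixed flat aluminium mounting plate with a painted green border, 110 mm (its x) by 70 mm (its y), 8 mm thick, no rim. Origin: centre of its underside, so its top is 8 mm above the origin. It stands on the breadboard; x along its long side.
- green_tray: fixed shallow open green plastic tray, outside 120 mm (its x) by 95 mm (its y), 14 mm high, walls and floor 4 mm. Origin: centre of its underside, so the inner floor is 4 mm above the origin, the rim 14 mm. It stands on the breadboard.
- tube_near: sample tube standing upright on the breadboard, pale barrel 28 mm in diameter with a blue screw cap 32 mm in diameter, 62 mm high overall, the one in the midst of the four blocks; loose and light (50 g). Origin: centre of its underside. Not to be moved.
- tube_far: sample tube standing upright on the breadboard, pale barrel 28 mm in diameter with a blue screw cap 32 mm in diameter, 62 mm high overall, the one beyond the blocks, towards the far edge of the breadboard (a low pair of tweezers and a screwdriver lie to its sides); loose and light (50 g). Origin: centre of its underside. Not to be moved.
There are look-alikes about, which are no part of the job. Leave any pink look-alike of the red_in alone.

How it is judged:
By the outcome, as a careful person would: the job done as asked, in the order asked, and still so for the second after the job is handed in, with the robot touching nothing.
It also fails if it takes over 112 s, if anything falls off the work surface, if the arm or the gripper's body presses on something with over 40 N, if the wrist force passes 120 N, or if a joint passes its speed limit or range.

## Working session

There is one attempt and no reset: what is moved stays moved. The work goes in short steps, Python scripts to look and compute and a shell command to move; the robot and the scene stay as the last step left them, time stands still between calls to the robot, and variables do not carry over. Pictures are saved under pics/ and viewed, at most 14 in all, crops included, and the job is handed in when it is done.

```bash
mkdir -p pics; ls; python3 - <<'E'
from workcell import env, vision
import cv2, numpy as np
s=env.sense(); print(s['t'],s['tcp_pos'],s['ee_rot'],s['opening'])
for n in('top','side'):
    im,d=vision.snapshot(n); cv2.imwrite(f'pics/{n}0.png',im[:,:,::-1]); np.savez(f'{n}0.npz',im=im,d=d)
    m=vision.camera_model(n); print(n,np.round(m['mtx'],1).tolist(),m['D'],np.round(m['pose'],3).tolist())
print(vision.camera_model('wrist'))
E
```

```text
pics
0.0 [ 0.1634599  -0.60272365  0.2302405 ] [[ 9.65122693e-01  2.61797346e-01 -5.81076439e-04]
 [ 2.61797983e-01 -9.65120829e-01  1.89795564e-03]
 [-6.39292259e-05 -1.98388469e-03 -9.99998030e-01]] 1.0013291756137603
top [[545.4, 0.0, 321.2], [0.0, 545.4, 242.4], [0.0, 0.0, 1.0]] [-0.13292423  0.          0.          0.          0.        ] [[0.017, -0.991, 0.136, 0.264], [-1.0, -0.018, -0.008, -0.088], [0.01, -0.136, -0.991, 1.495], [0.0, 0.0, 0.0, 1.0]]
side [[445.1, 0.0, 311.7], [0.0, 445.1, 252.1], [0.0, 0.0, 1.0]] [-0.01797401  0.          0.          0.          0.        ] [[-0.967, -0.199, 0.161, 0.328], [-0.256, 0.718, -0.648, 0.484], [0.013, -0.667, -0.745, 0.739], [0.0, 0.0, 0.0, 1.0]]
{'mtx': array([[397.84055114,   0.        , 320.35702339],
       [  0.        , 397.84055114, 241.13148384],
       [  0.        ,   0.        ,   1.        ]]), 'D': array([-0.02626176,  0.        ,  0.        ,  0.        ,  0.        ]), 'mount': array([[ 6.98110376e-05, -9.61817921e-01, -2.73690120e-01,
         6.90677254e-02],
       [ 9.99999792e-01, -1.08317221e-04,  6.35727979e-04,
         5.20693785e-04],
       [-6.41099917e-04, -2.73690108e-01,  9.61817713e-01,
        -1.43134815e-01],
       [ 0.00000000e+00,  0.00000000e+00,  0.00000000e+00,
         1.00000000e+00]])}
```

View pics/top0.png

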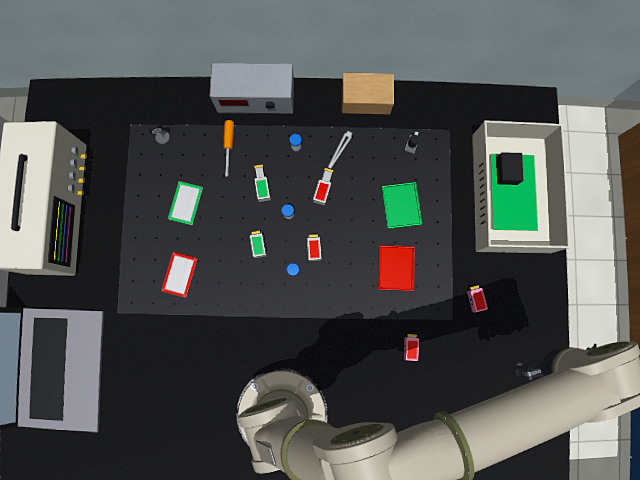

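View pics/side0.png

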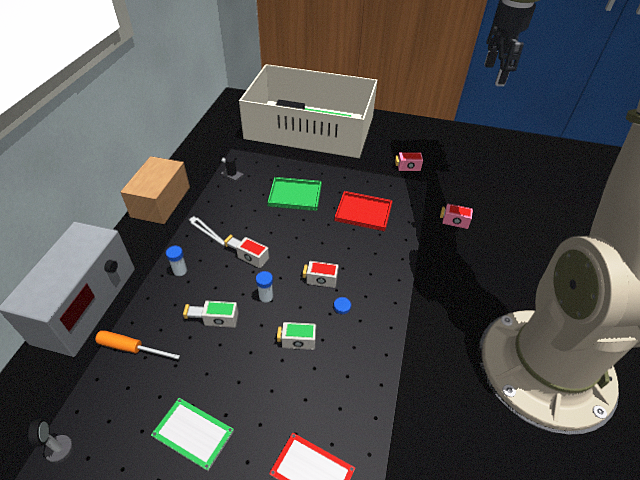

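The top picture shows the four light-grey blocks: green_out (262,185), red_out (323,187), green_in (258,244) and red_in (314,247). The plates are at (185,203) green and (180,275) red, the trays at (402,205) green and (396,268) red. Blue things: tube_far (295,141), tube_near (288,211) and a loose low cap (292,270), which is a look-alike. The pink look-alikes are at (477,299) and (412,348). The green card in the crate at (515,192) could be mistaken for the green tray. The side view agrees.

```bash
cat > h.py <<'E'
import numpy as np, cv2
from workcell import env, vision
def rays(name,uv,tool=None):
    m=vision.camera_model(name); P=m['pose'] if 'pose' in m else tool@m['mount']
    n=cv2.undistortPoints(np.float64(uv).reshape(-1,1,2),m['mtx'],m['D']).reshape(-1,2)
    return P, np.c_[n,np.ones(len(n))]
def at_z(name,uv,z,tool=None):
    P,r=rays(name,uv,tool); w=r@P[:3,:3].T; k=(z-P[2,3])/w[:,2]; return P[:3,3]+w*k[:,None]
def at_d(name,uv,d,tool=None):
    P,r=rays(name,uv,tool); return (r*np.asarray(d)[:,None])@P[:3,:3].T+P[:3,3]
def colmask(im,c):
    h=cv2.cvtColor(im,cv2.COLOR_RGB2HSV); H,S,V=[h[...,i].astype(int) for i in range(3)]
    a={'red':(H<6)|(H>174),'green':(H>50)&(H<85),'blue':(H>95)&(H<125)}[c]
    return a&(S>130)&(V>60)
def rect(xy):
    (c,(w,h),a)=cv2.minAreaRect(np.float32(xy)*1000); 
    if w<h: w,h,a=h,w,a+90
    return np.round(np.array(c)/1000,4),round(w,1),round(h,1),round((a+90)%180-90,1)
def tool():
    s=env.sense(); T=np.eye(4); T[:3,:3]=s['ee_rot']; T[:3,3]=s['tcp_pos']; return T
E
python3 - <<'E'
from h import *
z=np.load('top0.npz'); im,d=z['im'],z['d']
for c in('red','green','blue'):
    n,l,st,ce=cv2.connectedComponentsWithStats(colmask(im,c).astype(np.uint8))
    for i in range(1,n):
        if st[i,4]<40 or ce[i,1]>330: continue
        v,u=np.where(l==i); uv=np.c_[u,v]; w=at_d('top',uv,d[v,u]); z0=np.median(w[:,2])
        print(c,ce[i].round(),st[i,4],'z',z0.round(4),'zpct',np.percentile(w[:,2],[5,95]).round(3),rect(at_z('top',uv,z0)[:,:2]))
vision.snapshot('top')
for q in('red_out','red_in','green_out','green_in','red_plate','green_plate','red_tray','green_tray','tube_near','tube_far'):
    for r in vision.landmark_of(q,'top')[:3]:
        print(q,round(r['score'],2),np.round(r['centre']),at_z('top',[r['centre']],0)[0].round(4))
E
```

```text
red [321. 191.] 146 z 0.0486 zpct [0.044 0.053] (array([ 0.6025, -0.0973]), 47.3, 23.3, -17.1)
red [314. 249.] 152 z 0.0495 zpct [0.044 0.054] (array([ 0.4445, -0.0795]), 46.3, 23.3, 5.9)
red [396. 268.] 1612 z 0.0168 zpct [0.011 0.028] (array([ 0.4012, -0.3055]), 122.9, 98.3, -1.5)
red [179. 274.] 356 z 0.0201 zpct [0.011 0.025] (array([0.3716, 0.2878]), 113.9, 72.6, -14.3)
red [479. 301.] 162 z 0.0369 zpct [0.031 0.042] (array([ 0.3131, -0.528 ]), 47.6, 25.6, 15.7)
green [515. 199.] 2546 z 0.0222 zpct [0.017 0.028] (array([ 0.6204, -0.6398]), 218.5, 129.2, 0.4)
green [185. 202.] 314 z 0.0208 zpct [0.014 0.027] (array([0.5714, 0.2809]), 111.1, 72.1, -13.1)
green [262. 188.] 149 z 0.0495 zpct [0.045 0.056] (array([0.6077, 0.0655]), 46.5, 24.6, 11.1)
green [401. 205.] 1523 z 0.0171 zpct [0.011 0.028] (array([ 0.5755, -0.3206]), 123.5, 98.6, 7.7)
green [ 60. 231.] 108 z 0.1346 zpct [0.124 0.141] (array([0.4656, 0.5799]), 147.3, 5.5, -0.1)
green [257. 245.] 149 z 0.0495 zpct [0.044 0.053] (array([0.4519, 0.0722]), 46.4, 22.9, 11.3)
blue [295. 139.] 125 z 0.0738 zpct [0.014 0.079] (array
[... 390 characters left out ...]
250.] [ 0.4481 -0.0724  0.    ]
red_in 0.84 [411. 346.] [ 0.1882 -0.3499  0.    ]
red_in 0.68 [473. 300.] [ 0.3153 -0.5217  0.    ]
green_out 0.84 [266. 193.] [0.6066 0.0576 0.    ]
green_out 0.49 [183. 276.] [0.3669 0.2818 0.    ]
green_in 0.87 [257. 246.] [0.4562 0.0791 0.    ]
red_plate 0.72 [328. 194.] [ 0.6046 -0.1153  0.    ]
red_plate 0.57 [180. 271.] [0.3814 0.2886 0.    ]
green_plate 0.96 [188. 206.] [0.5662 0.277  0.    ]
green_plate 0.34 [296. 144.] [ 0.7506 -0.0219  0.    ]
red_tray 0.75 [398. 270.] [ 0.3952 -0.3121  0.    ]
green_tray 0.73 [402. 207.] [ 0.5731 -0.323   0.    ]
tube_near 0.68 [287. 212.] [ 0.5517 -0.0017  0.    ]
tube_far 0.7 [292. 147.] [ 0.74   -0.0128  0.    ]
```

```bash
cat >> h.py <<'E'
from scipy.spatial.transform import Rotation as Ro
def pose(x,y,z,yaw):
    c,s=np.cos(np.radians(yaw)),np.sin(np.radians(yaw)); T=np.eye(4)
    T[:3,:3]=[[c,s,0],[s,-c,0],[0,0,-1]]; T[:3,3]=x,y,z; return T
def plan(*wps):
    T=tool()
    for w in wps:
        W=pose(*w); D=np.linalg.inv(T)@W
        print(w,'->',D[:3,3].round(4).tolist(),Ro.from_matrix(D[:3,:3]).as_rotvec().round(4).tolist()); T=W
E
python3 -c "
from h import *
plan((.29,-.41,.24,0),(.42,-.21,.25,0),(.55,-.01,.25,0))"
```

```text
(0.29, -0.41, 0.24, 0) -> [0.1726, -0.1534, -0.0087] [-0.0001, -0.0001, 0.2648]
(0.42, -0.21, 0.25, 0) -> [0.13, -0.2, -0.01] [0.0, 0.0, 0.0]
(0.55, -0.01, 0.25, 0) -> [0.13, -0.2, 0.0] [0.0, 0.0, 0.0]
```

```bash
python3 -m handwheel '{"motion":[0.1726,-0.1534,-0.009,0,0,0.265,-1, 0.1726,-0.1534,-0.009,0,0,0.265,-1, 0.1726,-0.1534,-0.009,0,0,0.265,-1, 0.1726,-0.1534,-0.009,0,0,0.265,-1, 0.1726,-0.1534,-0.009,0,0,0.265,-1]}' 60
python3 -m handwheel '{"motion":[0.13,-0.2,-0.01,0,0,0,-1, 0.13,-0.2,-0.01,0,0,0,-1, 0.13,-0.2,-0.01,0,0,0,-1, 0.13,-0.2,-0.01,0,0,0,-1, 0.13,-0.2,-0.01,0,0,0,-1]}'
python3 -c "
from h import *
print(env.sense()['joint_pos']); plan((.42,-.21,.25,0),(.55,-.01,.25,0))"
```

```text
t: 1.15
tcp_pos: [0.2926, -0.4065, 0.2408]
ee_rot: [[1.0, 0.004, 0.001], [0.004, -1.0, 0.0], [0.001, 0.0, -1.0]]
wrist_force: [0.2, -0.0, 0.6]
opening: 0.996
grasp_force: 0.0
t: 1.65
tcp_pos: [0.4215, -0.2069, 0.2509]
ee_rot: [[1.0, 0.002, 0.001], [0.002, -1.0, -0.0], [0.001, 0.0, -1.0]]
wrist_force: [1.5, 0.4, -0.2]
opening: 1.0
grasp_force: 0.0
[ 0.68894544  0.05090902 -0.31069853  1.73270137  0.01560541  1.3591686
 -1.19321125]
(0.42, -0.21, 0.25, 0) -> [-0.0015, 0.0031, 0.0009] [0.0002, -0.0013, 0.0022]
(0.55, -0.01, 0.25, 0) -> [0.13, -0.2, 0.0] [0.0, 0.0, 0.0]
```

```bash
python3 -m handwheel '{"motion":[0.13,-0.197,0,0,0,0.002,-1, 0.13,-0.197,0,0,0,0.002,-1, 0.13,-0.197,0,0,0,0.002,-1, 0.13,-0.197,0,0,0,0.002,-1, 0.13,-0.197,0,0,0,0.002,-1]}'
python3 -m handwheel '{"motion":[0,0,0,0,0,0,-1,0,0,0,0,0,0,-1]}' | head -2
cat > blocks.py <<'E'
from h import *
def blocks(tag,view=False):
    T=tool(); im,d=vision.snapshot('wrist'); cv2.imwrite(f'pics/{tag}.png',im[:,:,::-1])
    vv,uu=np.mgrid[:480,:640]; W=at_d('wrist',np.c_[uu.ravel(),vv.ravel()],d.ravel(),T).reshape(480,640,3)
    ok=d>0.05
    brd=W[ok&(W[...,2]>0.0)&(W[...,2]<0.02)][:,2]; print('board z',np.median(brd).round(4), 'joints',env.sense()['joint_pos'].round(2))
    for c in('red','green'):
        n,l,st,ce=cv2.connectedComponentsWithStats(colmask(im,c).astype(np.uint8))
        for i in range(1,n):
            if st[i,4]<150: continue
            v,u=np.where(l==i); z0=np.median(W[v,u,2]); R=rect(at_z('wrist',np.c_[u,v],z0,T)[:,:2])
            print(c,ce[i].round(),st[i,4],'z',z0.round(4),'label',R)
            if abs(z0-.0485)<.008:
                near=ok&(np.abs(W[...,2]-z0)<.006)&(np.hypot(W[...,0]-R[0][0],W[...,1]-R[0][1])<.05)
                n2,l2,s2,_=cv2.connectedComponentsWithStats(near.astype(np.uint8)); k=1+s2[1:,4].argmax()
                b,a=np.where(l2==k); print('   body',rect(at_z('wrist',np.c_[a,b],z0,T)[:,:2]))
E
python3 -c "
from blocks import *
blocks('w1')"
```

```text
t: 2.15
tcp_pos: [0.5512, -0.0094, 0.2506]
ee_rot: [[1.0, 0.0, 0.001], [0.0, -1.0, 0.001], [0.001, -0.001, -1.0]]
wrist_force: [-0.5, -0.4, 0.4]
opening: 0.999
grasp_force: 0.0
t: 2.35
tcp_pos: [0.5503, -0.0121, 0.2501]
board z 0.0126 joints [ 0.38  0.25 -0.5   1.53  0.12  1.39 -1.7 ]
red [420. 150.] 1709 z 0.0493 label (array([ 0.6009, -0.0975]), 47.7, 25.9, -15.5)
   body (array([ 0.603, -0.097]), 59.9, 34.6, -15.2)
red [590. 338.] 9140 z 0.0168 label (array([ 0.3963, -0.3041]), 133.4, 112.7, -1.1)
red [390. 319.] 1221 z 0.049 label (array([ 0.4433, -0.0796]), 47.7, 25.7, 5.2)
   body (array([ 0.4473, -0.0791]), 61.1, 34.3, 5.6)
red [ 44. 345.] 1233 z 0.0207 label (array([0.3845, 0.2834]), 80.3, 71.4, -13.9)
green [228. 143.] 1669 z 0.0493 label (array([0.6068, 0.0654]), 46.8, 25.4, 11.0)
   body (array([0.6086, 0.0651]), 60.0, 34.7, 11.5)
green [614. 183.] 6516 z 0.0169 label (array([ 0.5684, -0.2958]), 125.2, 53.9, 8.9)
green [ 34. 186.] 1535 z 0.0209 label (array([0.5659, 0.2694]), 110.7, 47.1, -12.7)
green [231. 313.] 1175 z 0.049 label (array([0.4499, 0.0719]), 46.6, 25.1, 11.4)
   body (array([0.4537, 0.0715]), 60.2, 35.0, 12.0)
```

View pics/w1.png

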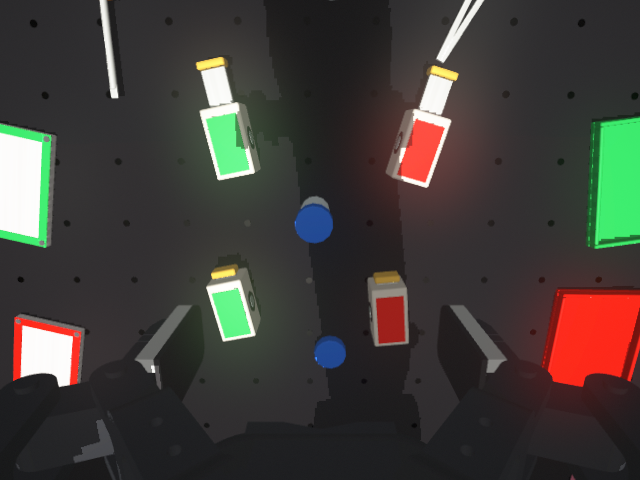

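The wrist picture confirms the choice: red_out (420,150) and green_out (228,143) show long blades, while red_in (390,319) and green_in (231,313) show only the brass grip. tube_near is at (314,223) and the loose cap at (330,352). No pink blocks are in this area. The body tops measure 60 x 34 mm at z 0.049, which fits the 12.5 mm board plus 36 mm.

```bash
python3 -c "
from h import *
plan((.603,-.097,.12,-15.2),(.603,-.097,.0195,-15.2))"
```

```text
(0.603, -0.097, 0.12, -15.2) -> [0.0533, 0.0833, 0.1302] [0.0004, 0.0003, 0.263]
(0.603, -0.097, 0.0195, -15.2) -> [0.0, 0.0, 0.1005] [0.0, 0.0, 0.0]
```

```bash
python3 -m handwheel '{"motion":[0.053,0.083,0.13,0,0,0.263,-1, 0.053,0.083,0.13,0,0,0.263,-1, 0.053,0.083,0.13,0,0,0.263,-1, 0.053,0.083,0.13,0,0,0.263,-1, 0.053,0.083,0.13,0,0,0.263,-1]}'|head -1
python3 -m handwheel '{"motion":[0,0,0,0,0,0,-1,0,0,0,0,0,0,-1]}' | head -3
python3 -c "
from blocks import *
blocks('w2'); plan((.603,-.097,.0195,-15.2))"
```

```text
t: 2.9
t: 3.1
tcp_pos: [0.6038, -0.0949, 0.1229]
ee_rot: [[0.965, -0.261, 0.004], [-0.261, -0.965, 0.0], [0.004, -0.001, -1.0]]
board z 0.0125 joints [ 0.4   0.45 -0.4   1.55  0.19  1.17 -1.87]
red [325. 257.] 3577 z 0.0492 label (array([ 0.6007, -0.0976]), 47.8, 25.6, -15.8)
   body (array([ 0.6035, -0.0983]), 60.0, 33.5, -15.9)
red [618. 368.] 1098 z 0.0177 label (array([ 0.4487, -0.2743]), 40.2, 31.6, 88.1)
green [614. 200.] 8982 z 0.0169 label (array([ 0.5663, -0.2906]), 128.3, 42.8, 7.4)
green [ 63. 315.] 2923 z 0.0491 label (array([0.6065, 0.0654]), 47.5, 25.9, 11.6)
   body (array([0.6094, 0.0627]), 59.7, 38.4, 10.7)
(0.603, -0.097, 0.0195, -15.2) -> [-0.0006, 0.0024, 0.1033] [-0.0008, -0.0035, 0.0018]
```

```bash
python3 -m handwheel '{"motion":[-0.0005,0.0027,0.04,0,-0.0035,0.005,-1, -0.0005,0.0027,0.08,0,-0.0035,0.005,-1, -0.0005,0.0027,0.103,0,-0.0035,0.005,-1, -0.0005,0.0027,0.103,0,-0.0035,0.005,-1, -0.0005,0.0027,0.103,0,-0.0035,0.005,-1]}'
python3 -m handwheel '{"motion":[0,0,0,0,0,0,1,0,0,0,0,0,0,1,0,0,0,0,0,0,1,0,0,0,0,0,0,1,0,0,0,0,0,0,1]}' 60
python3 -m handwheel '{"motion":[0,0,0,0,0,0,1,0,0,0,0,0,0,1,0,0,0,0,0,0,1]}'
```

```text
t: 3.65
tcp_pos: [0.6026, -0.0979, 0.019]
ee_rot: [[0.964, -0.266, -0.002], [-0.266, -0.964, 0.001], [-0.002, -0.001, -1.0]]
wrist_force: [1.1, 0.3, 0.7]
opening: 1.004
grasp_force: 0.0
t: 4.15
tcp_pos: [0.6026, -0.0986, 0.0186]
ee_rot: [[0.964, -0.267, -0.001], [-0.267, -0.964, 0.001], [-0.002, -0.0, -1.0]]
wrist_force: [-1.3, -0.2, 7.3]
opening: 0.386
grasp_force: 61.3
t: 4.45
tcp_pos: [0.6026, -0.0986, 0.0186]
ee_rot: [[0.964, -0.267, -0.001], [-0.267, -0.964, 0.001], [-0.002, -0.0, -1.0]]
wrist_force: [0.1, -0.3, 6.7]
opening: 0.389
grasp_force: 61.3
```

```bash
python3 -m handwheel '{"motion":[0,0,-0.05,0,0,0,1,0,0,-0.1,0,0,0,1,0,0,-0.14,0,0,0,1,0,0,-0.14,0,0,0,1]}'
python3 -c "
from h import *
plan((.488,.095,.16,-14.5),(.372,.288,.16,-14.5))"
```

```text
t: 4.85
tcp_pos: [0.6057, -0.0988, 0.1644]
ee_rot: [[0.964, -0.267, 0.007], [-0.267, -0.964, -0.001], [0.007, -0.001, -1.0]]
wrist_force: [1.3, -0.4, -1.5]
opening: 0.386
grasp_force: 60.7
(0.488, 0.095, 0.16, -14.5) -> [-0.1651, -0.1554, 0.0034] [-0.0012, -0.0074, -0.0171]
(0.372, 0.288, 0.16, -14.5) -> [-0.1606, -0.1578, 0.0] [0.0, 0.0, 0.0]
```

```bash
python3 -m handwheel '{"motion":[-0.165,-0.155,0.003,0,0,-0.017,1,-0.165,-0.155,0.003,0,0,-0.017,1,-0.165,-0.155,0.003,0,0,-0.017,1,-0.165,-0.155,0.003,0,0,-0.017,1,-0.165,-0.155,0.003,0,0,-0.017,1]}' |head -2
python3 -m handwheel '{"motion":[-0.161,-0.158,0,0,0,0,1,-0.161,-0.158,0,0,0,0,1,-0.161,-0.158,0,0,0,0,1,-0.161,-0.158,0,0,0,0,1,-0.161,-0.158,0,0,0,0,1]}'|head -2
python3 -m handwheel '{"motion":[0,0,0,0,0,0,1,0,0,0,0,0,0,1]}'
python3 -c "
from blocks import *
blocks('w3')"
```

```text
t: 5.35
tcp_pos: [0.4814, 0.0987, 0.1542]
t: 5.85
tcp_pos: [0.3647, 0.2915, 0.1552]
t: 6.05
tcp_pos: [0.3677, 0.2879, 0.1548]
ee_rot: [[0.969, -0.249, -0.004], [-0.249, -0.969, 0.0], [-0.004, 0.001, -1.0]]
wrist_force: [0.8, -1.0, -2.0]
opening: 0.387
grasp_force: 60.5
board z 0.0123 joints [-0.07  0.16 -0.72  1.87  0.11  1.16 -2.65]
red [274. 176.] 609 z 0.0209 label (array([0.4027, 0.3091]), 56.0, 12.2, -14.2)
red [364. 165.] 350 z 0.0211 label (array([0.403 , 0.2476]), 25.8, 9.6, -12.5)
red [320. 353.] 10435 z 0.1855 label (array([0.366 , 0.2876]), 47.3, 25.9, -14.4)
green [253.   4.] 809 z 0.0211 label (array([0.5163, 0.2892]), 61.7, 5.1, 75.3)
green [633.  24.] 734 z 0.0494 label (array([0.4438, 0.0793]), 37.5, 10.3, 12.0)
   body (array([0.4412, 0.0879]), 42.6, 19.6, -3.0)
```

View pics/w3.png

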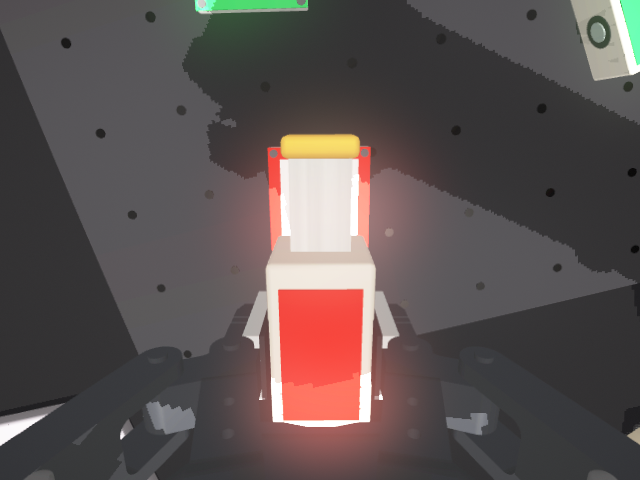

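The block hangs straight in the fingers. Behind it show the plate's far corners at about (268,148) and (371,148), and its long edges at columns 268 and 371.

```bash
python3 -c "
from h import *
T=tool(); c,s=np.cos(np.radians(-14.2)),np.sin(np.radians(-14.2)); A=np.array([[c,s],[-s,c]])
im=cv2.imread('pics/w3.png')[:,:,::-1]; m=colmask(im,'red'); m[240:]=0
v,u=np.where(m); w=at_z('wrist',np.c_[u,v],.0205,T)[:,:2]@A.T
print('far edge',np.percentile(w[:,0],99.5),'sides',np.percentile(w[:,1],[.5,99.5]))
e=np.percentile(w[:,0],99.5)-.055; m2=np.percentile(w[:,1],[.5,99.5]).mean()
print('wrist centre',A.T@[e,m2],'top centre in plate axes',A@[.3705,.2877],e,m2)
"
```

```text
far edge 0.34315170407949763 sides [0.33334707 0.40378984]
wrist centre [0.36975989 0.28662123] top centre in plate axes [0.28860457 0.36979581] 0.28815170407949764 0.3685684533508218
```

```bash
python3 -c "
from h import *
plan((.3695,.288,.029,-14.2))"
```

```text
(0.3695, 0.288, 0.029, -14.2) -> [0.0013, -0.0014, 0.1258] [0.0011, 0.004, -0.0059]
```

```bash
python3 -m handwheel '{"motion":[0.0013,-0.0014,0.05,0,0.004,-0.004,1,0.0013,-0.0014,0.095,0,0.004,-0.004,1,0.0013,-0.0014,0.12,0,0.004,-0.004,1,0.0013,-0.0014,0.126,0,0.004,-0.004,1,0.0013,-0.0014,0.126,0,0.004,-0.004,1]}'
python3 -m handwheel '{"motion":[0,0,0,0,0,0,1,0,0,0,0,0,0,1]}'
python3 -c "
from h import *
plan((.3695,.288,.0265,-14.2))"
```

```text
t: 6.6
tcp_pos: [0.3695, 0.2874, 0.0289]
ee_rot: [[0.969, -0.249, -0.002], [-0.249, -0.969, -0.002], [-0.001, 0.002, -1.0]]
wrist_force: [-0.1, -0.1, -1.8]
opening: 0.39
grasp_force: 60.5
t: 6.8
tcp_pos: [0.3706, 0.2893, 0.0306]
ee_rot: [[0.969, -0.248, 0.002], [-0.248, -0.969, 0.001], [0.002, -0.002, -1.0]]
wrist_force: [0.8, -0.3, -1.9]
opening: 0.387
grasp_force: 60.5
(0.3695, 0.288, 0.0265, -14.2) -> [-0.0008, 0.0016, 0.0041] [-0.0016, -0.0021, -0.0025]
```

```bash
python3 -m handwheel '{"motion":[-0.0008,0.0012,0.002,0,-0.001,-0.002,1,-0.0008,0.0012,0.0035,0,-0.001,-0.002,1,-0.0008,0.0012,0.0035,0,-0.001,-0.002,1,-0.0008,0.0012,0.0035,0,-0.001,-0.002,1]}'
python3 -m handwheel '{"motion":[0,0,0,0,0,0,1,0,0,0,0,0,0,1]}'
```

```text
t: 7.2
tcp_pos: [0.3688, 0.2881, 0.0265]
ee_rot: [[0.97, -0.245, 0.0], [-0.245, -0.97, 0.0], [0.0, -0.0, -1.0]]
wrist_force: [-1.0, -2.7, 5.5]
opening: 0.387
grasp_force: 61.4
t: 7.4
tcp_pos: [0.3688, 0.2881, 0.0265]
ee_rot: [[0.97, -0.245, 0.0], [-0.245, -0.97, 0.0], [0.0, -0.0, -1.0]]
wrist_force: [-0.9, -2.5, 6.1]
opening: 0.385
grasp_force: 61.5
```

Contact at about 8 N. Now release, rise and look.

```bash
python3 -m handwheel '{"motion":[0,0,0,0,0,0,-1,0,0,0,0,0,0,-1,0,0,0,0,0,0,-1,0,0,0,0,0,0,-1]}'
python3 -m handwheel '{"motion":[0,0,-0.04,0,0,0,-1,0,0,-0.09,0,0,0,-1,0,0,-0.13,0,0,0,-1,0,0,-0.13,0,0,0,-1,0,0,-0.13,0,0,0,-1]}' |head -2
python3 -c "
from blocks import *
blocks('w4'); plan((.49,.17,.15,0),(.607,.065,.12,11.5))"
```

```text
t: 7.8
tcp_pos: [0.3683, 0.2883, 0.0259]
ee_rot: [[0.97, -0.244, -0.0], [-0.244, -0.97, 0.0], [-0.001, -0.0, -1.0]]
wrist_force: [-0.9, 0.0, 0.3]
opening: 0.998
grasp_force: 0.0
t: 8.3
tcp_pos: [0.369, 0.2884, 0.1568]
board z 0.0123 joints [-0.06  0.16 -0.73  1.87  0.12  1.16 -2.65]
red [357. 161.] 551 z 0.021 label (array([0.4068, 0.2541]), 23.5, 21.0, 77.6)
red [282. 165.] 662 z 0.021 label (array([0.4126, 0.3005]), 31.8, 23.6, -14.3)
green [257.   6.] 1173 z 0.0211 label (array([0.5176, 0.289 ]), 62.2, 7.5, 75.5)
green [632.  26.] 912 z 0.0493 label (array([0.4453, 0.079 ]), 41.0, 11.6, 10.8)
   body (array([0.4439, 0.0838]), 48.0, 20.4, 8.8)
(0.49, 0.17, 0.15, 0) -> [0.1468, 0.0844, 0.0056] [0.0003, 0.0003, -0.2474]
(0.607, 0.065, 0.12, 11.5) -> [0.117, 0.105, 0.03] [0.0, 0.0, -0.2007]
```

View pics/w4.png

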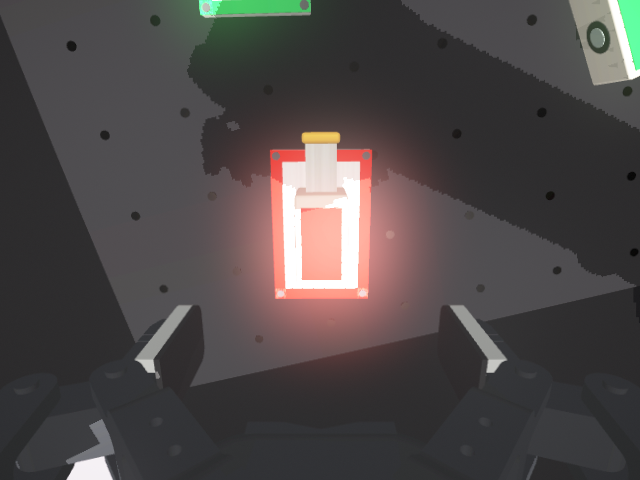

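The red block stands on the red plate, aligned and near its middle; plate corners at about (272,150), (371,150), (275,298) and (368,298). I'll measure this by depth.

```bash
cat >> blocks.py <<'E'
def check(near,zb,zp,tag):
    T=tool(); im,d=vision.snapshot('wrist'); cv2.imwrite(f'pics/{tag}.png',im[:,:,::-1])
    vv,uu=np.mgrid[:480,:640]; W=at_d('wrist',np.c_[uu.ravel(),vv.ravel()],d.ravel(),T).reshape(480,640,3)
    r=(d.reshape(480,640)>.05)&(np.hypot(W[...,0]-near[0],W[...,1]-near[1])<.09)
    for nm,z in(('block top',zb),('plate',zp)):
        m=(r&(abs(W[...,2]-z)<.0035)).astype(np.uint8); m=cv2.morphologyEx(m,cv2.MORPH_OPEN,np.ones((5,5)))
        n,l,s,_=cv2.connectedComponentsWithStats(m)
        if n<2: print(nm,'none'); continue
        b,a=np.where(l==1+s[1:,4].argmax()); print(nm,'z',np.median(W[b,a,2]).round(4),rect(at_z('wrist',np.c_[a,b],z,T)[:,:2]))
E
python3 -c "
from blocks import *
check((.37,.287),.0565,.0205,'w5')"
```

```text
block top z 0.0569 (array([0.3691, 0.2871]), 59.4, 33.7, -13.8)
plate z 0.0208 (array([0.3692, 0.2872]), 109.8, 70.2, -13.9)
```

```bash
python3 -m handwheel '{"motion":[0.147,0.084,0.006,0,0,-0.247,-1,0.147,0.084,0.006,0,0,-0.247,-1,0.147,0.084,0.006,0,0,-0.247,-1,0.147,0.084,0.006,0,0,-0.247,-1,0.147,0.084,0.006,0,0,-0.247,-1]}'|head -2
python3 -m handwheel '{"motion":[0.118,0.105,0.03,0,0,-0.2,-1,0.118,0.105,0.03,0,0,-0.2,-1,0.118,0.105,0.03,0,0,-0.2,-1,0.118,0.105,0.03,0,0,-0.2,-1,0.118,0.105,0.03,0,0,-0.2,-1]}'|head -2
python3 -m handwheel '{"motion":[0,0,0,0,0,0,-1,0,0,0,0,0,0,-1]}'|head -3
python3 -c "
from blocks import *
check((.6086,.065),.0485,.0125,'w6'); plan((.6086,.065,.0195,11.4))"
```

```text
t: 8.9
tcp_pos: [0.492, 0.1661, 0.1474]
t: 9.4
tcp_pos: [0.608, 0.0643, 0.1172]
t: 9.6
tcp_pos: [0.6072, 0.0685, 0.1201]
ee_rot: [[0.979, 0.202, -0.001], [0.202, -0.979, 0.001], [-0.001, -0.001, -1.0]]
block top z 0.049 (array([0.6088, 0.066 ]), 59.4, 33.7, 11.4)
plate z 0.0125 (array([0.6088, 0.0652]), 179.5, 179.0, -78.3)
(0.6086, 0.065, 0.0195, 11.4) -> [0.0006, 0.0034, 0.1008] [-0.0009, 0.0001, 0.0043]
```

```bash
python3 -m handwheel '{"motion":[0.001,0.0028,0.04,0,0,0.004,-1,0.001,0.0028,0.08,0,0,0.004,-1,0.001,0.0028,0.1005,0,0,0.004,-1,0.001,0.0028,0.1005,0,0,0.004,-1,0.001,0.0028,0.1005,0,0,0.004,-1]}'
python3 -m handwheel '{"motion":[0,0,0,0,0,0,1,0,0,0,0,0,0,1,0,0,0,0,0,0,1,0,0,0,0,0,0,1,0,0,0,0,0,0,1]}' 60
python3 -m handwheel '{"motion":[0,0,0,0,0,0,1,0,0,0,0,0,0,1]}'
```

```text
t: 10.15
tcp_pos: [0.6099, 0.0643, 0.0204]
ee_rot: [[0.981, 0.196, 0.0], [0.196, -0.981, 0.001], [0.0, -0.001, -1.0]]
wrist_force: [0.8, 0.8, 0.8]
opening: 0.999
grasp_force: 0.0
t: 10.65
tcp_pos: [0.6106, 0.0636, 0.0206]
ee_rot: [[0.981, 0.195, 0.001], [0.195, -0.981, 0.001], [0.002, -0.0, -1.0]]
wrist_force: [-1.7, 0.8, 6.7]
opening: 0.382
grasp_force: 61.6
t: 10.85
tcp_pos: [0.6106, 0.0636, 0.0206]
ee_rot: [[0.981, 0.195, 0.001], [0.195, -0.981, 0.001], [0.002, -0.0, -1.0]]
wrist_force: [-3.0, 0.6, 6.9]
opening: 0.387
grasp_force: 61.6
```

```bash
python3 -m handwheel '{"motion":[0,0,-0.05,0,0,0,1,0,0,-0.1,0,0,0,1,0,0,-0.14,0,0,0,1,0,0,-0.14,0,0,0,1]}'|head -2
python3 -c "
from h import *
plan((.570,.28,.16,-13))"
```

```text
t: 11.25
tcp_pos: [0.6131, 0.0641, 0.1662]
(0.57, 0.28, 0.16, -13) -> [-0.0004, -0.2202, 0.0061] [-0.0014, -0.0102, 0.4226]
```

```bash
python3 -m handwheel '{"motion":[0,-0.22,0.004,0,0,0.423,1,0,-0.22,0.004,0,0,0.423,1,0,-0.22,0.004,0,0,0.423,1,0,-0.22,0.004,0,0,0.423,1,0,-0.22,0.004,0,0,0.423,1]}'|head -2
python3 -m handwheel '{"motion":[0,0,0,0,0,0,1,0,0,0,0,0,0,1]}'
python3 -c "
from blocks import *
T=tool(); print(T[:3,3]); check((.57,.28),T[2,3]+.0285,.0205,'w7')
im=cv2.imread('pics/w7.png')[:,:,::-1]
n,l,st,ce=cv2.connectedComponentsWithStats(colmask(im,'green').astype(np.uint8))
for i in range(1,n):
    if st[i,4]>200:
        v,u=np.where(l==i); zz=T[2,3]+.0305 if st[i,4]>5000 else .0205
        w=at_z('wrist',np.c_[u,v],zz,T)[:,:2]; print(st[i],ce[i].round(),rect(w))
        c,s=np.cos(np.radians(-13)),np.sin(np.radians(-13)); w=w@np.array([[c,s],[-s,c]]).T
        print('  plate axes pct',np.percentile(w,[.5,99.5],axis=0).round(4).tolist())
"
```

```text
t: 11.75
tcp_pos: [0.5637, 0.2849, 0.1545]
t: 11.95
tcp_pos: [0.5665, 0.279, 0.1542]
ee_rot: [[0.975, -0.224, -0.002], [-0.224, -0.975, -0.001], [-0.002, 0.001, -1.0]]
wrist_force: [0.1, -1.0, -2.6]
opening: 0.386
grasp_force: 60.8
[0.56648919 0.27898697 0.1542015 ]
block top z 0.1825 (array([0.5665, 0.2789]), 59.2, 44.9, -13.0)
plate z 0.0208 (array([0.5906, 0.3031]), 76.3, 17.0, -13.1)
[265 148  18  42 414] [272. 167.] (array([0.6147, 0.3001]), 28.2, 11.6, -15.0)
  plate axes pct [[0.5182, 0.4251], [0.5454, 0.4364]]
[356 148  12  38 292] [361. 169.] (array([0.6026, 0.241 ]), 25.2, 7.2, -13.2)
  plate axes pct [[0.5203, 0.3668], [0.5455, 0.3739]]
[ 280  292   82   91 6842] [320. 334.] (array([0.5715, 0.2771]), 32.0, 25.2, -13.0)
  plate axes pct [[0.4796, 0.3861], [0.5105, 0.411]]
[ 616  301   24   63 1022] [630. 330.] (array([0.4275, 0.0554]), 52.9, 18.7, 11.3)
  plate axes pct [[0.3779, 0.141], [0.4309, 0.1679]]
```

View pics/w7.png

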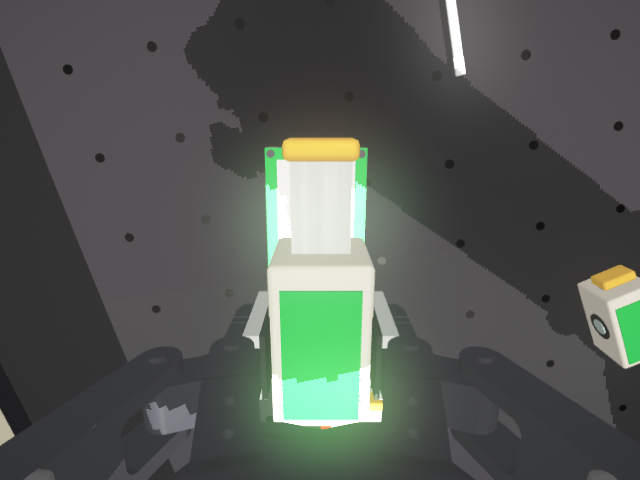

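The plate's far corners are at about (266,148) and (368,148), behind the hanging green block, which is aligned with it. The plate centre works out to (0.569, 0.281).

```bash
python3 -c "
from h import *
plan((.5693,.281,.0315,-13))"
```

```text
(0.5693, 0.281, 0.0315, -13) -> [0.0014, -0.004, 0.1229] [0.0017, 0.0011, -0.0012]
```

```bash
python3 -m handwheel '{"motion":[0.001,-0.003,0.05,0,0,0,1,0.001,-0.003,0.095,0,0,0,1,0.001,-0.003,0.117,0,0,0,1,0.001,-0.003,0.123,0,0,0,1,0.001,-0.003,0.123,0,0,0,1]}'|head -2
python3 -m handwheel '{"motion":[0,0,0,0,0,0,1,0,0,0,0,0,0,1,0,0,0,0,0,0,1]}'
python3 -c "
from h import *
plan((.5693,.281,.0285,-13))"
```

```text
t: 12.5
tcp_pos: [0.5692, 0.2799, 0.032]
t: 12.8
tcp_pos: [0.5696, 0.282, 0.0339]
ee_rot: [[0.974, -0.225, 0.002], [-0.225, -0.974, 0.001], [0.002, -0.002, -1.0]]
wrist_force: [-0.3, -0.7, -2.7]
opening: 0.389
grasp_force: 60.8
(0.5693, 0.281, 0.0285, -13) -> [-0.0001, 0.0011, 0.0054] [-0.0016, -0.0016, -0.0005]
```

```bash
python3 -m handwheel '{"motion":[0,0.0008,0.002,0,0,0,1,0,0.0008,0.004,0,0,0,1,0,0.0008,0.005,0,0,0,1,0,0.0008,0.005,0,0,0,1]}'
python3 -m handwheel '{"motion":[0,0,0,0,0,0,1,0,0,0,0,0,0,1]}'
```

```text
t: 13.2
tcp_pos: [0.5688, 0.281, 0.0286]
ee_rot: [[0.974, -0.225, 0.001], [-0.225, -0.974, 0.0], [0.0, -0.0, -1.0]]
wrist_force: [-3.6, -2.4, 6.7]
opening: 0.383
grasp_force: 62.1
t: 13.4
tcp_pos: [0.5688, 0.2809, 0.0286]
ee_rot: [[0.974, -0.225, 0.001], [-0.225, -0.974, 0.0], [0.001, -0.0, -1.0]]
wrist_force: [-3.5, -2.5, 7.4]
opening: 0.384
grasp_force: 62.1
```

```bash
python3 -m handwheel '{"motion":[0,0,0,0,0,0,-1,0,0,0,0,0,0,-1,0,0,0,0,0,0,-1,0,0,0,0,0,0,-1]}'
python3 -m handwheel '{"motion":[0,0,-0.04,0,0,0,-1,0,0,-0.09,0,0,0,-1,0,0,-0.13,0,0,0,-1,0,0,-0.13,0,0,0,-1,0,0,-0.13,0,0,0,-1]}' |head -2
python3 -c "
from blocks import *
check((.569,.281),.0565,.0205,'w8'); plan((.51,.1,.17,0),(.4473,-.079,.12,5.6))"
```

```text
t: 13.8
tcp_pos: [0.5685, 0.281, 0.0273]
ee_rot: [[0.974, -0.225, -0.0], [-0.225, -0.974, 0.0], [-0.001, -0.0, -1.0]]
wrist_force: [0.9, 0.0, -0.1]
opening: 1.0
grasp_force: 0.0
t: 14.3
tcp_pos: [0.5692, 0.2812, 0.1585]
block top z 0.0569 (array([0.5679, 0.2802]), 58.7, 33.7, -13.0)
plate z 0.0208 (array([0.5685, 0.2809]), 110.2, 70.2, -13.1)
(0.51, 0.1, 0.17, 0) -> [-0.0162, 0.1892, -0.013] [0.0003, 0.0007, -0.2272]
(0.4473, -0.079, 0.12, 5.6) -> [-0.0627, 0.179, 0.05] [0.0, 0.0, -0.0977]
```

```bash
python3 -m handwheel '{"motion":[-0.016,0.189,-0.013,0,0,-0.227,-1,-0.016,0.189,-0.013,0,0,-0.227,-1,-0.016,0.189,-0.013,0,0,-0.227,-1,-0.016,0.189,-0.013,0,0,-0.227,-1,-0.016,0.189,-0.013,0,0,-0.227,-1]}'|head -2
python3 -m handwheel '{"motion":[-0.063,0.179,0.05,0,0,-0.098,-1,-0.063,0.179,0.05,0,0,-0.098,-1,-0.063,0.179,0.05,0,0,-0.098,-1,-0.063,0.179,0.05,0,0,-0.098,-1,-0.063,0.179,0.05,0,0,-0.098,-1]}'|head -2
python3 -m handwheel '{"motion":[0,0,0,0,0,0,-1,0,0,0,0,0,0,-1]}'|head -3
python3 -c "
from blocks import *
check((.4473,-.079),.0485,.0125,'w9'); plan((.4473,-.079,.0195,5.6))"
```

```text
t: 14.85
tcp_pos: [0.509, 0.0929, 0.1686]
t: 15.35
tcp_pos: [0.4431, -0.0846, 0.1171]
t: 15.55
tcp_pos: [0.4475, -0.0772, 0.1199]
ee_rot: [[0.995, 0.099, -0.001], [0.099, -0.995, 0.001], [-0.001, -0.001, -1.0]]
block top z 0.0489 (array([ 0.4457, -0.0795]), 59.3, 33.6, 5.4)
plate z 0.0125 (array([ 0.4482, -0.0799]), 179.7, 177.5, 47.4)
(0.4473, -0.079, 0.0195, 5.6) -> [-0.0007, 0.0021, 0.1007] [-0.0011, 0.0006, 0.0028]
```

View pics/w9.png

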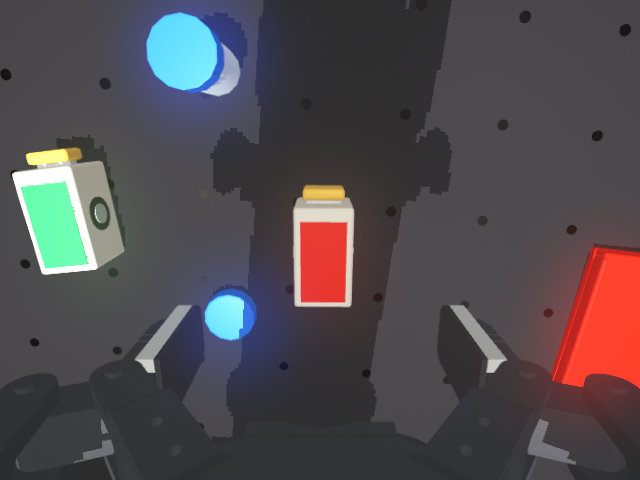

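Red_in (323,250) has a light-grey body and only its brass grip showing, and its slider is in. The loose cap at (230,315) stays clear of the left finger.

```bash
python3 -m handwheel '{"motion":[-0.0015,0.002,0.04,0,0,0.003,-1,-0.0015,0.002,0.08,0,0,0.003,-1,-0.0015,0.002,0.1005,0,0,0.003,-1,-0.0015,0.002,0.1005,0,0,0.003,-1,-0.0015,0.002,0.1005,0,0,0.003,-1]}'|head -2
python3 -m handwheel '{"motion":[0,0,0,0,0,0,1,0,0,0,0,0,0,1,0,0,0,0,0,0,1,0,0,0,0,0,0,1,0,0,0,0,0,0,1]}' 60|tail -3
python3 -m handwheel '{"motion":[0,0,0,0,0,0,1,0,0,0,0,0,0,1]}'
python3 -m handwheel '{"motion":[0,0,-0.05,0,0,0,1,0,0,-0.1,0,0,0,1,0,0,-0.14,0,0,0,1,0,0,-0.14,0,0,0,1]}'
python3 -c "
from h import *
plan((.402,-.305,.16,-1.3))"
```

```text
t: 16.1
tcp_pos: [0.4467, -0.0795, 0.0203]
wrist_force: [-1.6, 0.1, 7.4]
opening: 0.389
grasp_force: 60.6
t: 16.8
tcp_pos: [0.4469, -0.0809, 0.0208]
ee_rot: [[0.996, 0.095, 0.001], [0.095, -0.996, -0.0], [0.001, 0.0, -1.0]]
wrist_force: [-0.5, 0.4, 7.3]
opening: 0.384
grasp_force: 60.6
t: 17.2
tcp_pos: [0.4494, -0.0812, 0.1656]
ee_rot: [[0.995, 0.095, 0.009], [0.095, -0.996, -0.003], [0.009, 0.003, -1.0]]
wrist_force: [1.1, 0.0, -1.8]
opening: 0.386
grasp_force: 60.9
(0.402, -0.305, 0.16, -1.3) -> [-0.0684, 0.2183, 0.0057] [0.003, -0.0091, 0.1174]
```

```bash
python3 -m handwheel '{"motion":[-0.07,0.218,0.002,0,0,0.117,1,-0.07,0.218,0.002,0,0,0.117,1,-0.07,0.218,0.002,0,0,0.117,1,-0.07,0.218,0.002,0,0,0.117,1,-0.07,0.218,0.002,0,0,0.117,1]}'|head -2
python3 -m handwheel '{"motion":[0,0,0,0,0,0,1,0,0,0,0,0,0,1,0,0,0,0,0,0,1]}'
python3 -c "
from blocks import *
T=tool(); check((.4,-.304),T[2,3]+.0285,.0167,'w10')
im=cv2.imread('pics/w10.png')[:,:,::-1]
m=colmask(im,'red'); n,l,st,ce=cv2.connectedComponentsWithStats(m.astype(np.uint8))
for i in range(1,n):
    if st[i,4]>300:
        v,u=np.where(l==i); print(st[i],ce[i].round(),'rim',rect(at_z('wrist',np.c_[u,v],.0265,T)[:,:2]))
plan((.4,-.304,.032,-1.3))"
```

```text
t: 17.7
tcp_pos: [0.3943, -0.3085, 0.1566]
t: 18.0
tcp_pos: [0.3973, -0.303, 0.1572]
ee_rot: [[1.0, -0.02, -0.001], [-0.02, -1.0, 0.001], [-0.001, -0.001, -1.0]]
wrist_force: [0.4, -0.3, -1.9]
opening: 0.388
grasp_force: 60.7
block top z 0.1852 (array([ 0.3971, -0.3038]), 59.2, 46.2, -1.1)
plate z 0.0166 (array([ 0.4075, -0.3043]), 93.9, 88.1, -1.2)
[  251   139   152   157 12994] [319. 189.] rim (array([ 0.4045, -0.3067]), 112.6, 102.6, -3.1)
[  279   291    83   128 10068] [320. 353.] rim (array([ 0.2934, -0.3014]), 113.3, 61.7, -1.3)
[ 602  305   38   63 1870] [621. 336.] rim (array([ 0.3062, -0.5366]), 49.8, 27.1, 14.2)
(0.4, -0.304, 0.032, -1.3) -> [0.0026, 0.0011, 0.1254] [-0.001, 0.0009, 0.0028]
```

View pics/w10.png

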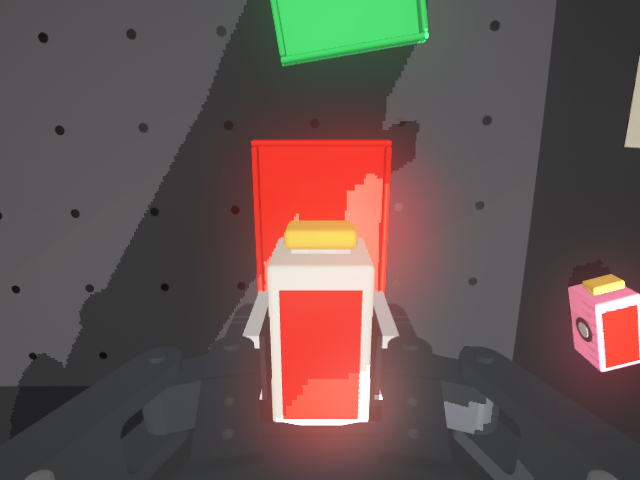

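The red tray's far rim is at row 142, columns 251–391, with the block hanging centred and aligned over it. The green tray lies beyond at (350,25), and the pink look-alike is at (605,320).

```bash
python3 -m handwheel '{"motion":[0.001,0.0015,0.05,0,0,0.002,1,0.001,0.0015,0.095,0,0,0.002,1,0.001,0.0015,0.12,0,0,0.002,1,0.001,0.0015,0.126,0,0,0.002,1,0.001,0.0015,0.126,0,0,0.002,1]}'|head -2
python3 -m handwheel '{"motion":[0,0,0,0,0,0,1,0,0,0,0,0,0,1,0,0,0,0,0,0,1]}'
python3 -c "
from h import *
plan((.3985,-.304,.0248,-1.2))"
```

```text
t: 18.55
tcp_pos: [0.3982, -0.3048, 0.0316]
t: 18.85
tcp_pos: [0.3989, -0.3065, 0.0333]
ee_rot: [[1.0, -0.024, 0.002], [-0.024, -1.0, -0.001], [0.002, 0.001, -1.0]]
wrist_force: [-0.7, -0.4, -1.8]
opening: 0.385
grasp_force: 60.6
(0.3985, -0.304, 0.0248, -1.2) -> [-0.0004, -0.0025, 0.0085] [0.0014, -0.0016, -0.0032]
```

```bash
python3 -m handwheel '{"motion":[0,-0.002,0.003,0,0,-0.003,1,0,-0.002,0.006,0,0,-0.003,1,0,-0.002,0.0075,0,0,-0.003,1,0,-0.002,0.0082,0,0,-0.003,1,0,-0.002,0.0082,0,0,-0.003,1]}'
python3 -m handwheel '{"motion":[0,0,0,0,0,0,1,0,0,0,0,0,0,1]}'
```

```text
t: 19.35
tcp_pos: [0.398, -0.3038, 0.0249]
ee_rot: [[1.0, -0.021, -0.001], [-0.021, -1.0, 0.0], [-0.001, -0.0, -1.0]]
wrist_force: [-6.0, 5.6, 16.6]
opening: 0.387
grasp_force: 63.2
t: 19.55
tcp_pos: [0.398, -0.3037, 0.0248]
ee_rot: [[1.0, -0.021, -0.001], [-0.021, -1.0, 0.0], [-0.001, -0.0, -1.0]]
wrist_force: [-7.3, 4.7, 15.9]
opening: 0.391
grasp_force: 63.2
```

Firmly down on the floor. Open only part-way to stay inside the tray walls, rise, then look.

```bash
python3 -m handwheel '{"motion":[0,0,0,0,0,0,-0.2,0,0,0,0,0,0,-0.2,0,0,0,0,0,0,-0.2]}'
python3 -m handwheel '{"motion":[0,0,-0.04,0,0,0,-0.2,0,0,-0.09,0,0,0,-1,0,0,-0.13,0,0,0,-1,0,0,-0.13,0,0,0,-1,0,0,-0.13,0,0,0,-1]}' |head -2
python3 -c "
from blocks import *
check((.3985,-.304),.0525,.0167,'w11'); plan((.42,-.11,.16,6),(.4535,.0715,.12,12))"
```

```text
t: 19.85
tcp_pos: [0.398, -0.304, 0.0235]
ee_rot: [[1.0, -0.021, -0.0], [-0.021, -1.0, 0.0], [-0.0, -0.0, -1.0]]
wrist_force: [-0.7, 0.5, -0.6]
opening: 0.601
grasp_force: 0.0
t: 20.35
tcp_pos: [0.3986, -0.3044, 0.1546]
block top z 0.0529 (array([ 0.397 , -0.3046]), 59.4, 33.7, -1.2)
plate z 0.0165 (array([ 0.3977, -0.304 ]), 113.0, 88.2, -1.2)
(0.42, -0.11, 0.16, 6) -> [0.0181, -0.1943, -0.0067] [-0.0003, 0.0008, -0.1259]
(0.4535, 0.0715, 0.12, 12) -> [0.0523, -0.177, 0.04] [0.0, 0.0, -0.1047]
```

```bash
python3 -m handwheel '{"motion":[0.018,-0.194,-0.007,0,0,-0.126,-1,0.018,-0.194,-0.007,0,0,-0.126,-1,0.018,-0.194,-0.007,0,0,-0.126,-1,0.018,-0.194,-0.007,0,0,-0.126,-1,0.018,-0.194,-0.007,0,0,-0.126,-1]}'|head -2
python3 -m handwheel '{"motion":[0.052,-0.177,0.04,0,0,-0.105,-1,0.052,-0.177,0.04,0,0,-0.105,-1,0.052,-0.177,0.04,0,0,-0.105,-1,0.052,-0.177,0.04,0,0,-0.105,-1,0.052,-0.177,0.04,0,0,-0.105,-1]}'|head -2
python3 -m handwheel '{"motion":[0,0,0,0,0,0,-1,0,0,0,0,0,0,-1,0,0,0,0,0,0,-1]}'|head -3
python3 -c "
from blocks import *
check((.4535,.0715),.0485,.0125,'w12'); plan((.4535,.0715,.0195,11.6))"
```

```text
t: 20.9
tcp_pos: [0.4202, -0.1038, 0.1597]
t: 21.4
tcp_pos: [0.4519, 0.0766, 0.1186]
t: 21.7
tcp_pos: [0.4533, 0.0694, 0.1204]
ee_rot: [[0.979, 0.206, -0.001], [0.206, -0.979, -0.0], [-0.001, 0.0, -1.0]]
block top z 0.0489 (array([0.4521, 0.0726]), 59.0, 33.7, 11.9)
plate z 0.0125 (array([0.4537, 0.0719]), 179.4, 179.3, 17.1)
(0.4535, 0.0715, 0.0195, 11.6) -> [0.0006, -0.0018, 0.1011] [0.0001, 0.0007, 0.0049]
```

```bash
python3 -m handwheel '{"motion":[0,-0.0026,0.04,0,0,0.001,-1,0,-0.0026,0.08,0,0,0.001,-1,0,-0.0026,0.1005,0,0,0.001,-1,0,-0.0026,0.1005,0,0,0.001,-1,0,-0.0026,0.1005,0,0,0.001,-1]}'|head -2
python3 -m handwheel '{"motion":[0,0,0,0,0,0,1,0,0,0,0,0,0,1,0,0,0,0,0,0,1,0,0,0,0,0,0,1,0,0,0,0,0,0,1]}' 60|tail -3
python3 -m handwheel '{"motion":[0,0,0,0,0,0,1,0,0,0,0,0,0,1]}'
python3 -m handwheel '{"motion":[0,0,-0.05,0,0,0,1,0,0,-0.1,0,0,0,1,0,0,-0.14,0,0,0,1,0,0,-0.14,0,0,0,1]}'
python3 -c "
from h import *
plan((.51,-.12,.16,10),(.5735,-.319,.16,8))"
```

```text
t: 22.25
tcp_pos: [0.453, 0.0733, 0.0208]
wrist_force: [-2.1, -0.7, 7.3]
opening: 0.387
grasp_force: 60.6
t: 22.95
tcp_pos: [0.4535, 0.0737, 0.0211]
ee_rot: [[0.978, 0.207, 0.001], [0.207, -0.978, 0.0], [0.001, 0.0, -1.0]]
wrist_force: [-1.7, -1.1, 7.9]
opening: 0.389
grasp_force: 60.6
t: 23.35
tcp_pos: [0.456, 0.0745, 0.1657]
ee_rot: [[0.978, 0.208, 0.009], [0.208, -0.978, 0.0], [0.009, 0.002, -1.0]]
wrist_force: [0.7, 0.0, -3.2]
opening: 0.388
grasp_force: 61.5
(0.51, -0.12, 0.16, 10) -> [0.0124, 0.2015, 0.0062] [0.0015, -0.009, 0.0346]
(0.5735, -0.319, 0.16, 8) -> [0.028, 0.207, 0.0] [0.0, 0.0, 0.0349]
```

```bash
python3 -m handwheel '{"motion":[0.011,0.201,0.002,0,0,0.034,1,0.011,0.201,0.002,0,0,0.034,1,0.011,0.201,0.002,0,0,0.034,1,0.011,0.201,0.002,0,0,0.034,1,0.011,0.201,0.002,0,0,0.034,1]}'|head -2
python3 -m handwheel '{"motion":[0.028,0.207,0,0,0,0.035,1,0.028,0.207,0,0,0,0.035,1,0.028,0.207,0,0,0,0.035,1,0.028,0.207,0,0,0,0.035,1,0.028,0.207,0,0,0,0.035,1]}'|head -2
python3 -m handwheel '{"motion":[0,0,0,0,0,0,1,0,0,0,0,0,0,1,0,0,0,0,0,0,1]}'
python3 -c "
from blocks import *
T=tool(); check((.5735,-.319),T[2,3]+.0285,.0167,'w13'); plan((.5735,-.319,.032,8))"
```

```text
t: 23.85
tcp_pos: [0.5046, -0.1294, 0.1563]
t: 24.35
tcp_pos: [0.5669, -0.3273, 0.1552]
t: 24.65
tcp_pos: [0.5691, -0.3173, 0.1578]
ee_rot: [[0.99, 0.142, -0.001], [0.142, -0.99, 0.001], [-0.001, -0.001, -1.0]]
wrist_force: [-0.0, -0.1, -2.2]
opening: 0.383
grasp_force: 61.3
block top z 0.1855 (array([ 0.5688, -0.3181]), 58.8, 46.3, 8.2)
plate z 0.0166 (array([ 0.5731, -0.3193]), 111.0, 88.1, 8.1)
(0.5735, -0.319, 0.032, 8) -> [0.0042, 0.0022, 0.1261] [-0.0009, 0.0004, 0.0028]
```

View pics/w13.png

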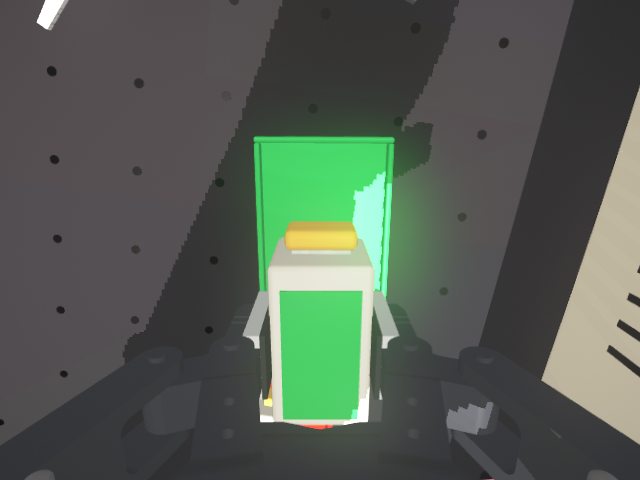

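The green tray's far rim is at row 139, columns 255–393. The block hangs aligned over its middle, and the crate to the right is clear.

```bash
python3 -m handwheel '{"motion":[0.003,0.001,0.05,0,0,0.002,1,0.003,0.001,0.095,0,0,0.002,1,0.003,0.001,0.12,0,0,0.002,1,0.003,0.001,0.126,0,0,0.002,1,0.003,0.001,0.126,0,0,0.002,1]}'|head -2
python3 -m handwheel '{"motion":[0,0,0,0,0,0,1,0,0,0,0,0,0,1,0,0,0,0,0,0,1]}'
python3 -c "
from h import *
plan((.573,-.319,.0251,8))"
```

```text
t: 25.2
tcp_pos: [0.5718, -0.3192, 0.032]
t: 25.5
tcp_pos: [0.5729, -0.3207, 0.034]
ee_rot: [[0.991, 0.137, 0.002], [0.137, -0.991, -0.001], [0.002, 0.002, -1.0]]
wrist_force: [-0.3, -0.3, -2.5]
opening: 0.384
grasp_force: 61.2
(0.573, -0.319, 0.0251, 8) -> [0.0003, -0.0017, 0.0089] [0.0015, -0.0019, -0.0019]
```

```bash
python3 -m handwheel '{"motion":[0.0005,-0.0014,0.003,0,0,-0.002,1,0.0005,-0.0014,0.006,0,0,-0.002,1,0.0005,-0.0014,0.0075,0,0,-0.002,1,0.0005,-0.0014,0.008,0,0,-0.002,1,0.0005,-0.0014,0.008,0,0,-0.002,1]}'
python3 -m handwheel '{"motion":[0,0,0,0,0,0,1,0,0,0,0,0,0,1]}'
```

```text
t: 26.0
tcp_pos: [0.5723, -0.3186, 0.0253]
ee_rot: [[0.99, 0.14, -0.0], [0.14, -0.99, 0.0], [-0.0, -0.0, -1.0]]
wrist_force: [-4.7, 1.9, 8.1]
opening: 0.384
grasp_force: 62.8
t: 26.2
tcp_pos: [0.5723, -0.3186, 0.0252]
ee_rot: [[0.99, 0.14, -0.0], [0.14, -0.99, 0.0], [-0.0, -0.0, -1.0]]
wrist_force: [-5.5, 3.1, 8.3]
opening: 0.386
grasp_force: 62.8
```

```bash
python3 -m handwheel '{"motion":[0,0,0,0,0,0,-0.2,0,0,0,0,0,0,-0.2,0,0,0,0,0,0,-0.2]}'|tail -2
python3 -m handwheel '{"motion":[0,0,-0.04,0,0,0,-0.2,0,0,-0.09,0,0,0,-1,0,0,-0.13,0,0,0,-1,0,0,-0.14,0,0,0,-1,0,0,-0.14,0,0,0,-1]}' |head -2
python3 -m handwheel '{"motion":[-0.08,0.1,-0.07,0,0,0,-1,-0.08,0.1,-0.07,0,0,0,-1,-0.08,0.1,-0.07,0,0,0,-1,-0.08,0.1,-0.07,0,0,0,-1]}'|head -2
python3 -c "
from blocks import *
check((.573,-.319),.0525,.0167,'w14')
im,d=vision.snapshot('top'); cv2.imwrite('pics/top1.png',im[:,:,::-1])
n,l,st,ce=cv2.connectedComponentsWithStats(colmask(im,'blue').astype(np.uint8))
for i in range(1,n):
    if st[i,4]>40:
        v,u=np.where(l==i); w=at_d('top',np.c_[u,v],d[v,u]); z=np.median(w[:,2]); print(ce[i].round(),z.round(4),rect(at_z('top',np.c_[u,v],z)[:,:2]))
"
```

```text
opening: 0.6
grasp_force: 0.0
t: 27.0
tcp_pos: [0.5735, -0.3193, 0.1665]
t: 27.4
tcp_pos: [0.5021, -0.4372, 0.2349]
block top z 0.0529 (array([ 0.5708, -0.3201]), 58.9, 34.5, 7.1)
plate z 0.0165 (array([ 0.5732, -0.3176]), 113.3, 87.2, 7.8)
[295. 139.] 0.0743 (array([ 0.7398, -0.0232]), 34.3, 31.7, 27.0)
[ 64. 235.] 0.1115 (array([0.4664, 0.5804]), 149.6, 4.7, -0.4)
[287. 210.] 0.0739 (array([ 0.5437, -0.0066]), 32.5, 31.9, 1.4)
[292. 269.] 0.024 (array([ 0.3921, -0.0235]), 34.4, 32.7, -43.8)
[635. 382.] -0.6073 (array([-4.000e-04, -1.371e+00]), 301.0, 41.4, -0.6)
[636. 435.] -0.6047 (array([-0.2066, -1.3734]), 114.2, 31.6, 0.8)
[636. 472.] -0.6017 (array([-0.3409, -1.3757]), 76.8, 36.9, -4.1)
```

View pics/top1.png

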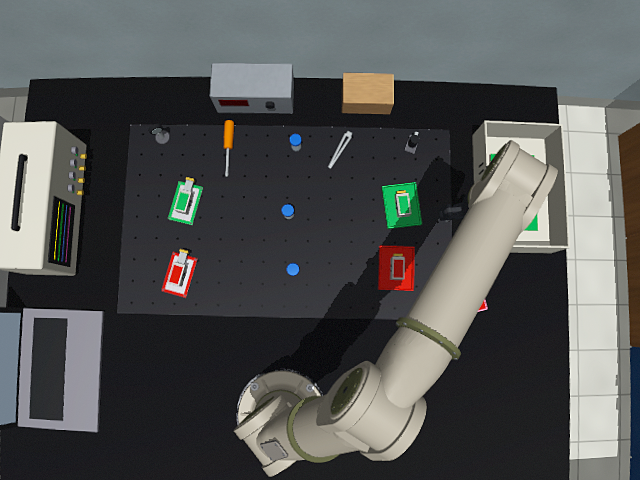

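All four blocks are in place: green (185,201) and red (181,273) are on the plates, and green (403,204) and red (397,267) are in the trays. Both tubes are where they were to within 0.1 mm.

```bash
python3 -m handwheel '{"motion":[0,0,0,0,0,0,-1,0,0,0,0,0,0,-1,0,0,0,0,0,0,-1]}'; python3 -c "
from workcell import env
print(env.hand_in())"
```

```text
t: 27.8
tcp_pos: [0.5076, -0.4275, 0.233]
ee_rot: [[0.99, 0.142, -0.001], [0.142, -0.99, 0.002], [-0.001, -0.002, -1.0]]
wrist_force: [1.0, -0.5, 0.1]
opening: 1.003
grasp_force: 0.0
the job is handed in; nothing more can be done
None
```

The job is handed in at about 28 s: the red and green pulled-out blocks are on their plates, the red and green pushed-in blocks are in their trays (all within about 4 mm of centre), and both tubes are unmoved.

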